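# Close the mixing pot with its twist lid

## Robot

A 6-joint arm with a two-finger parallel gripper is mounted at the origin on the work surface. World frame = base frame: x ahead of the robot, y to its left, z up, the work surface at z = 0. Lengths are in mm, angles in rad, forces in N, time in s.
With the tool pointing down it reaches from about 425 to 950 mm from the base axis. Payload 14.7 kg.
Tool frame: the origin (TCP) lies midway between the tips of the shut fingers; the grasp point (between the pads) lies 19 mm behind it; z points along the fingers, y is the direction in which the jaws open and shut (so a half turn about z gives the same grasp; the last joint's range is limited). The gripper opens to 85 mm and grips with 20 to 120 N. Pads are 22 mm wide; open, the fingers measure 114 mm over their backs; the gripper's body (76 mm by 85 mm) begins 54 mm behind the grasp point. The pads swing forward as they close: fully open they stand 13 mm farther back than shut.
Start: joints at [-1.31, 0.48, 1.596, -0, 1.065, -0.047], TCP at [196.942, -619.44, 196.697] pointing down, gripper open.
Joint ranges: [-2.75, 2.75], [-0.82, 2.05], [0.23, 2.67], [-1.56, 4.7], [0.09, 2.69], [-2.92, 2.92]. Speed limits (rad/s): [1.89, 1.89, 2.39, 3.01, 3.01, 3.01].

## Interface

Orientations are given as a rotation vector (axis times angle).
In Python, from rig import arm gives the robot as it stands. The module is installed in compiled form; this text tells all that it offers.
- The arm moves only by the shell command python3 -m handwheel 'ROWS' [OPENING] [FORCE]. ROWS is JSON, a list of rows, each a list of 2 entries, a list of its own where there are three numbers: the shift along the world's x, y, z in m, then the turn about the world's z in rad. A call has 1 to 12 rows; each row shifts and turns the commanded pose from where the row before left it; what a row does not reach is not made up. A row lasts 1/12 s, in which the tool goes at most 41.7 mm and 7.16 degrees, less where a joint would pass 70% of its speed; a pose out of reach is approached as far as the arm can. A call is refused whole if a number of a shift passes 0.0417 or a number of a turn 0.125, either way. A call with a gripper value outside its range is refused whole. OPENING is the closure in counts, from 0 (fully open) to 255 (shut), set as the call begins (- or left out, the last holds). The fingers move at their own pace and stop on an object; FORCE is the grip in N (left out, the last holds). Time passes only in rows, so rows that do not move let the fingers close. It gives the time, the measured TCP pose, the force and the opening at its end, in the units of the state.
- arm.read_state(): the state, without advancing time (a new reading comes with each control period).
- arm.get_image(name): name is "side" or "top"; returns a dict with "frame" (420x560x3 uint8, red, green, blue), "camera_matrix" (3x3 intrinsics, pixels), "extrinsics" (4x4, takes a point from camera to world coordinates). Camera axes: x right, y down, z forward; pixel columns grow to the right and rows downward; lengths in mm; the calibration is good to about 2 mm. A picture is of the moment at which its call begins. There is no depth.
- arm.hand_in(): hands the job in, once; it reports no verdict.
Trained networks look in the newest picture that a camera, given by its name, has taken for a name from the list of things; names that differ only in an ending like _2 or _b are one class to them, and where a whole thing is asked for, a point or a joint stands for the part that bears it (a point fixed in the world has none). Each returns a list of dicts, best first, with "p" (0 to 1); they miss things now and then, are a little off and sometimes report something else, mostly with a low value. They report only what shows in the picture. A call takes as long as a camera call. They do not tell look-alikes from the thing itself.
- arm.masks_of(camera, label): "mask" (420x560 bool, what is visible of it) and "extent" ([left, top, width, height] in pixels, round what is visible of it).
- arm.pinpoint(camera, label): "uv" ([column, row] in pixels: a listed point, or the origin of a listed thing).
The state is a dict: "t": time; "joint_pos": joint angles; "dq": joint speeds; "joint_efforts": joint torques, N m; "eef_pos": TCP position; "tool_rot": TCP orientation; "ft_force": force on the tool from outside, world axes, zero at the start; "wrist_torque": the same for the moment, N m; "width": finger opening in mm.
Only numpy, scipy, OpenCV 4.12 (cv2) and the standard library are available. Lean on these libraries where they do the work, as an engineer would, in place of code of your own. Each camera call takes 0.05 s, during which the arm holds its last target. There are 200 camera calls.

## Task

Close the white pot with the twist lid that fits it: rest the lid level on the pot's neck with its grip bar about 45 degrees clockwise (seen from above) of the line of the pot's handle, turn it back anticlockwise until the bar is in line with the handle and let it down past the thread starts, then tighten it clockwise until it stops and let go. Leave the wide lid where it lies.

Things in the scene. Friction and masses are not known exactly. Their poses are not given: they have to be found in the camera images.
- lid_center (a point): Lid to use: round grey plastic twist lid, 100 mm diameter, the middle-sized of three (others 130 and 64). Cap 28 mm tall, open side down on the bench; on top a straight grip bar 64 long, 16 thick, 28 high, so 56 mm in all; 90 g. Point: centre of the cap's flat top at the bar's root, 28 mm above the underside. x along the bar, z up. Grip the bar across its thickness. Same after a half turn.
- lid_end (a point): Middle of one end face of that lid's bar: 32 mm from lid_center along the lid's x, 14 mm above it; same axes. Two lugs inside the skirt's bottom edge lie below the bar's two ends. Resting on the pot's thread segments, lid_center is 16 mm above pot_mouth; with the bar within 14 degrees of the handle's line the lid goes down 12 mm and sits on the rim, lid_center 4 mm above pot_mouth.
- pot_mouth (a point): Open white pot, 104 mm diameter, clamped fast in a round holder; loop handle on one side. Point: centre of its rim, 130 mm above the bench; z up, x level towards the handle. Neck tapers from 48 mm at the rim to 66; two thread segments 86 mm across, tops 12 mm below the rim, gaps at handle side and opposite. Let down, the lid turns 78 degrees clockwise to a hard stop; 4 mm side play.
- wide_lid_center (a point): The wrong lid, not to be moved: a like grey plastic twist lid with the same bar but 130 mm in diameter. Point: centre of its cap's flat top, 28 mm above the bench; x along its bar, z up.
There are look-alikes about, which are no part of the job. Leave any blue look-alike of the part that bears lid_center alone.

How it is judged:
By the outcome, as a careful person would: the job done as asked, in the order asked, and still so for the second after the job is handed in, with the robot touching nothing.
It also fails if it takes over 48 s, if anything falls off the work surface, if the arm or the gripper's body presses on something with over 40 N, if the wrist force passes 120 N, or if a joint passes its speed limit or range.

## Working session

There is one attempt and no reset: what is moved stays moved. The work goes in short steps, Python scripts to look and compute and a shell command to move; the robot and the scene stay as the last step left them, time stands still between calls to the robot, and variables do not carry over. Pictures are saved under pics/ and viewed, about 8 in all and at most 12, crops included, and the job is handed in when it is done.

```bash
mkdir -p pics; cat > h.py <<'E'
import numpy as np, cv2
from rig import arm
def ray(im,uv):
    K=np.array(im["camera_matrix"]);T=np.array(im["extrinsics"])
    d=T[:3,:3]@np.linalg.inv(K)@np.array([uv[0],uv[1],1.]);return T[:3,3],d/np.linalg.norm(d)
def atz(im,uv,z):
    o,d=ray(im,uv);return o+d*(z-o[2])/d[2]
def proj(im,P):
    T=np.linalg.inv(np.array(im["extrinsics"]));p=np.array(im["camera_matrix"])@(T[:3,:3]@np.array(P,float)+T[:3,3]);return p[:2]/p[2]
def save(im,name,box=None,s=1):
    f=im["frame"][:,:,::-1]
    if box: f=f[box[1]:box[3],box[0]:box[2]]
    cv2.imwrite("pics/"+name,cv2.resize(f,None,fx=s,fy=s,interpolation=cv2.INTER_CUBIC))
E
python3 - <<'E'
from h import *
Z=dict(lid_center=28,lid_end=42,pot_mouth=130,wide_lid_center=28)
fs=[]
for c in("top","side"):
    im=arm.get_image(c);fs.append(im["frame"])
    print(c,np.round(im["extrinsics"],2).tolist())
    for l,z in Z.items():
        for r in arm.pinpoint(c,l): print(c,l,round(r["p"],2),np.round(r["uv"],1),np.round(atz(im,r["uv"],z),1))
for c,f in zip("ab",fs): cv2.imwrite(f"pics/{c}0.png",f[:,:,::-1])
s=arm.read_state();print(s)
E
```

```text
top [[0.08, -0.97, 0.22, 427.14], [-1.0, -0.08, 0.02, -77.6], [-0.0, -0.22, -0.98, 1122.72], [0.0, 0.0, 0.0, 1.0]]
top lid_center 0.8 [298.  148.6] [ 853.2 -111.6   28. ]
top lid_center 0.77 [400.4 293.1] [ 453.1 -422.5   28. ]
top lid_center 0.57 [352.6 250.8] [ 559.2 -286.6   28. ]
top lid_end 0.98 [348.5 250.1] [ 558.6 -272.4   42. ]
top lid_end 0.83 [290.  147.4] [849.6 -87.2  42. ]
top lid_end 0.55 [393.1 290.1] [ 459.2 -398.2   42. ]
top pot_mouth 0.62 [249.4 261.4] [498.6  -5.4 130. ]
top wide_lid_center 0.56 [163.9 226.8] [584.2 256.4  28. ]
side [[0.99, -0.08, 0.07, 573.46], [-0.11, -0.71, 0.7, -836.32], [-0.01, -0.7, -0.72, 884.53], [0.0, 0.0, 0.0, 1.0]]
side lid_center 0.91 [351.2 235.4] [ 849.9 -122.2   28. ]
side lid_center 0.75 [212.1 351.3] [ 452.3 -429.1   28. ]
side lid_center 0.67 [259.  294.8] [ 569.4 -291.6   28. ]
side lid_end 0.93 [213.6 333.1] [ 457.  -391.8   42. ]
side lid_end 0.74 [254.2 284.7] [ 559.3 -269.2   42. ]
side lid_end 0.56 [346.1 223.1] [841.7 -85.2  42. ]
side pot_mouth 0.92 [224.5 190.9] [4.949e+02 3.000e-01 1.300e+02]
side wide_lid_center 0.67 [250.3 162.7] [576.  250.6  28. ]
{'t': 0.5, 'joint_pos': array([-1.30959916e+00,  4.80220321e-01,  1.59633459e+00, -3.41300726e-06,
        1.06510800e+00, -4.66138237e-02]), 'dq': array([-0.00033903, -0.00132381,  0.00012546, -0.00030881,  0.00064695,
       -0.00011523]), 'joint_efforts': array([-2.91140823e-04, -9.49795961e+01, -4.30349600e+01,  8.57809141e-05,
        2.39068970e-03, -1.83696983e-06]), 'eef_pos': array([ 196.93398576, -619.41283144,  196.67044899]), 'tool_rot': array([-3.10438964e+00, -4.81593742e-01,  1.64793216e-05]), 'ft_force': array([-0.07627017, -0.64414031,  0.77608395]), 'wrist_torque': array([ 0.01081622, -0.02615185,  0.03423532]), 'width': 85.5441547573172}
```

View pics/a0.png

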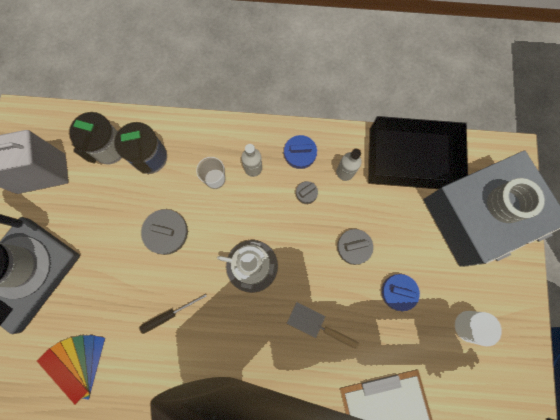

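View pics/b0.png

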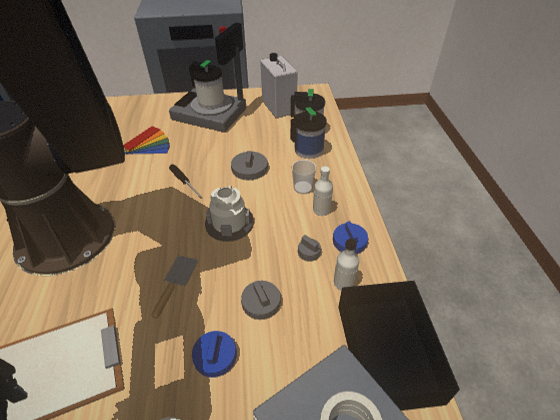

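Top view: the grey lids lie at (355,247), (307,192) and (164,231), with blue look-alikes at (300,152) and (401,292). The one at (355,247) is the middle-sized grey lid, so it fits. The pot is at (249,262), with its handle to the left at (225,260). I'll confirm these in one enlarged crop.

```bash
python3 - <<'E'
from h import *
t=arm.get_image("top");s=arm.get_image("side")
def tri(a,b):
    o1,d1=ray(t,a);o2,d2=ray(s,b)
    A=np.array([d1,-d2]).T;k=np.linalg.lstsq(A,o2-o1,rcond=None)[0]
    p,q=o1+k[0]*d1,o2+k[1]*d2;return (p+q)/2,np.linalg.norm(p-q)
print(tri((352.6,250.8),(259,294.8)),tri((348.5,250.1),(254.2,284.7)),tri((249.4,261.4),(224.5,190.9)))
for c,im in(("top",t),("side",s)):
  for l,z in(("lid_center",14),("wide_lid_center",14),("pot_mouth",0)):
    for r in arm.masks_of(c,l): 
        m=r["mask"];ys,xs=np.nonzero(m)
        print(c,l,round(r["p"],2),r["extent"],m.sum(),im["frame"][m].mean(0).round(),np.round(atz(im,((xs.min()+xs.max())/2,(ys.min()+ys.max())/2),z)))
def crop(im,u,v,w=33,h=30,k=6):
    f=im["frame"][v-h:v+h,u-w:u+w,::-1];return cv2.resize(f,None,fx=k,fy=k,interpolation=cv2.INTER_CUBIC)
g=np.vstack([np.hstack([crop(t,355,248,33,24),crop(t,245,262,33,24)]),np.hstack([crop(s,261,298,33,24),crop(s,228,208,33,24)])])
cv2.imwrite("pics/c.png",g);print(g.shape)
E
```

```text
(array([ 564.81751822, -287.4879061 ,   19.99435382]), np.float64(9.268888838557848)) (array([ 558.7474507 , -271.67346425,   45.54133314]), np.float64(1.211866263365006)) (array([496.83143894,  -6.10187497, 136.08773348]), np.float64(2.616236747695812))
top lid_center 0.64 [332.8, 228.3, 42.3, 38.3] 1030 [120. 116. 109.] [ 574. -294.   14.]
top lid_center 0.6 [381.8, 275.0, 38.5, 34.1] 1125 [ 66.  86. 138.] [ 456. -424.   14.]
top lid_center 0.58 [286.4, 134.3, 27.4, 31.5] 883 [ 70.  89. 145.] [ 851. -117.   14.]
top wide_lid_center 0.56 [139.7, 207.2, 50.6, 48.4] 1743 [119. 115. 107.] [572. 260.  14.]
top wide_lid_center 0.46 [218.1, 237.8, 60.8, 58.0] 2213 [126. 122. 113.] [493.   9.  14.]
top pot_mouth 0.87 [218.1, 240.1, 59.6, 55.1] 2168 [126. 123. 114.] [494.  10.   0.]
top pot_mouth 0.33 [338.1, 229.6, 32.2, 33.5] 1013 [120. 117. 110.] [ 576. -297.    0.]
side lid_center 0.94 [334.8, 221.4, 32.9, 31.8] 754 [ 66.  77. 133.] [ 849. -116.   14.]
side lid_center 0.9 [192.0, 331.4, 44.3, 43.3] 1611 [ 57.  69. 122.] [ 454. -429.   14.]
side lid_center 0.76 [241.8, 279.3, 37.9, 40.6] 1281 [105.  98.  92.] [ 572. -299.   14.]
side wide_lid_center 0.59 [229.6, 153.9, 38.4, 26.6] 879 [102.  95.  89.] [569. 250.  14.]
side pot_mouth 0.82 [205.4, 187.4, 51.0, 54.0] 2004 [110. 104.  94.] [495.  36.   0.]
(576, 792, 3)
```

View pics/c.png

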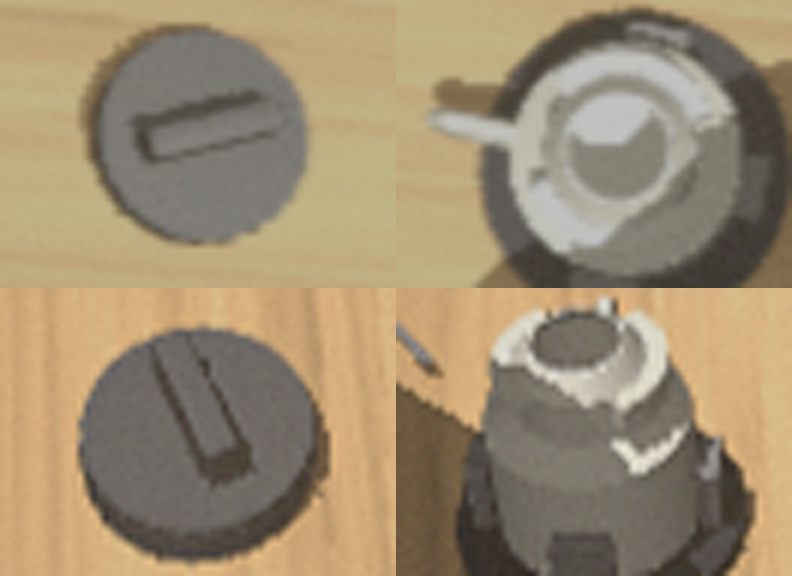

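The crop confirms it: a grey lid with its bar running left to right, tilted slightly up to the right. The pot handle's tip is at about top (218,258.5) and side (230,187).

```bash
cat >> h.py <<'E'
def tri(t,s,a,b):
    o1,d1=ray(t,a);o2,d2=ray(s,b)
    A=np.array([d1,-d2]).T;k=np.linalg.lstsq(A,o2-o1,rcond=None)[0]
    p,q=o1+k[0]*d1,o2+k[1]*d2;return (p+q)/2,np.linalg.norm(p-q)
E
python3 - <<'E'
from h import *
t=arm.get_image("top");s=arm.get_image("side")
print("lid",tri(t,s,(355.8,246.5),(261,297.5)),atz(t,(355.8,246.5),28),atz(s,(261,297.5),28))
ang=lambda d:np.degrees(np.arctan2(d[1],d[0]))
f=lambda im,o,a,b,z:ang(atz(im,(o[0]+b[0]/6,o[1]+b[1]/6),z)-atz(im,(o[0]+a[0]/6,o[1]+a[1]/6),z))
print("bar top",f(t,(322,224),(150,160),(283,128),56),f(t,(322,224),(155,125),(262,97),56))
print("bar side",f(s,(228,274),(152,60),(208,168),56),f(s,(228,274),(188,48),(245,155),56))
for a,b in(((430,120),(515,138)),((433,112),(515,125))): print("handle",[f(t,(212-66,238),a,b,z) for z in(60,100)])
rim=tri(t,s,(249,262.2),(195+180/6,184+52/6));print("rim",rim,atz(t,(249,262.2),130),atz(s,(225,192.7),130))
h=tri(t,s,(218.5,258),(230,187));print("handle tip",h,ang(h[0]-rim[0]))
# outer pot body/holder circle centre, top: 
print("holder",atz(t,(212-66+634/6,238+150/6),20), [atz(t,(218,258),z).round() for z in (60,80,100,120)])
E
```

```text
lid (array([ 573.46236342, -296.34853844,   21.80507072]), np.float64(0.9531783420304681)) [ 572.16713127 -295.18281227   28.        ] [ 573.92732567 -300.12220951   28.        ]
bar top -71.9751955918237 -70.81885683128947
bar side -70.22878927426929 -70.26804130365922
handle [np.float64(-97.16269112599865), np.float64(-97.1626911259987)]
handle [np.float64(-94.2726262413632), np.float64(-94.27262624136328)]
rim (array([496.33657512,  -4.47243403, 127.42429132]), np.float64(0.6180659871903719)) [496.46223044  -4.60898922 130.        ] [496.29766603  -7.52180779 130.        ]
handle tip (array([505.60285509,  83.55156279,  69.43037542]), np.float64(0.7237973522679941)) 83.99061028865633
holder [502.51671393  -4.27109159  20.        ] [array([506.,  86.,  60.]), array([504.,  83.,  80.]), array([503.,  80., 100.]), array([501.,  77., 120.])]
```

```bash
python3 -m handwheel '[[[0.027,0.023,0],0.115],[[0.027,0.023,0],0.115],[[0.027,0.023,0],0.115],[[0.027,0.023,0],0.115],[[0.027,0.023,0],0.115],[[0.027,0.023,0],0.115],[[0.027,0.023,0],0.115],[[0.027,0.023,0],0.115],[[0.027,0.023,0],0.115],[[0.027,0.023,0],0.115],[[0.027,0.023,0],0.115],[[0.027,0.023,0],0.115]]' 0 40
python3 -m handwheel '[[[0.027,0.023,0],0.115],[[0.027,0.023,0],0.115],[[0,0,-0.02],0],[[0,0,-0.03],0],[[0,0,-0.02],0],[[0,0,0],0],[[0,0,0],0]]'
python3 - <<'E'
from h import *
t=arm.get_image("top");s=arm.get_image("side")
from scipy.spatial.transform import Rotation as R
st=arm.read_state();m=R.from_rotvec(st["tool_rot"]).as_matrix();print(st["eef_pos"],"yaw y",np.degrees(np.arctan2(m[1,1],m[0,1])),m[:,2])
def crop(im,u,v,w=40,h=45,k=6):
    f=im["frame"][v-h:v+h,u-w:u+w,::-1];return cv2.resize(f,None,fx=k,fy=k,interpolation=cv2.INTER_CUBIC)
cv2.imwrite("pics/d.png",np.hstack([crop(t,355,245),crop(s,261,280)]))
E
```

```text
t: 2.0
eef_pos: [522.1, -342.1, 196.8]
tool_rot: [2.081, 2.353, -0.0]
ft_force: [0.9, -0.5, 0.4]
width: 85.0
t: 2.58
eef_pos: [574.4, -297.1, 126.2]
tool_rot: [-1.803, -2.57, 0.0]
ft_force: [-0.3, 0.5, 0.2]
width: 85.3
[ 575.65706872 -298.03730185  128.1473384 ] yaw y 19.86481710102227 [ 1.48231571e-03 -8.52586505e-04 -9.99998538e-01]
```

View pics/d.png

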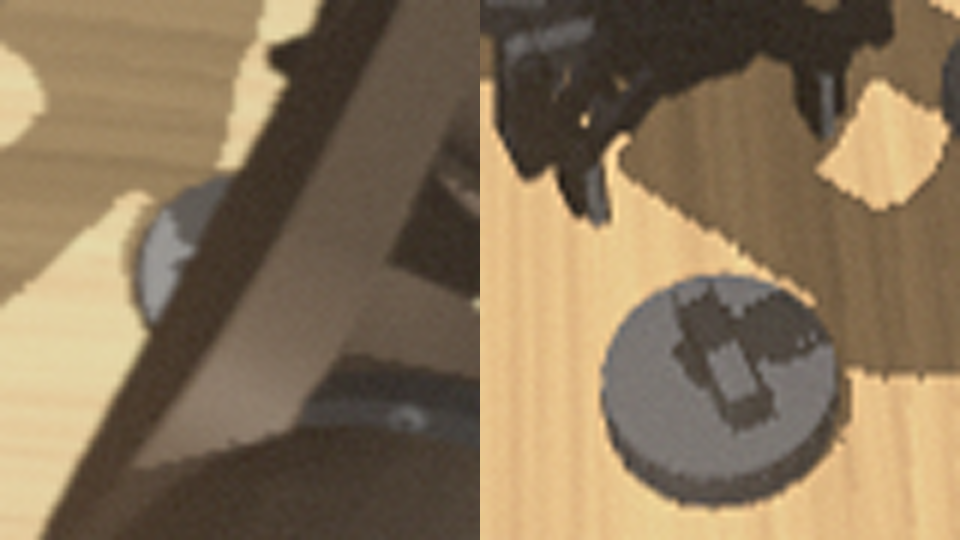

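The side crop shows the finger tips at about px (259.7,263.7) mid-way, above the bar, whose top centre is at about (260.7,293). The arm hides the lid from the top camera.

```bash
python3 - <<'E'
from h import *
s=arm.get_image("side")
print(atz(s,(259.7,263.7),141),atz(s,(260.7,293),56),atz(s,(261,297.5),28))
E
python3 -m handwheel '[[[-0.002,0,-0.02],0],[[0,0,-0.03],0],[[0,0,-0.025],0],[[0,0,-0.012],0],[[0,0,-0.007],0],[[0,0,-0.002],0],[[0,0,0],0],[[0,0,0],0]]'
```

```text
[ 577.48416152 -278.39373476  141.        ] [ 574.10259194 -304.73881756   56.        ] [ 573.92732567 -300.12220951   28.        ]
t: 3.4
eef_pos: [573.8, -298.0, 32.1]
tool_rot: [1.804, 2.57, 0.0]
ft_force: [0.3, -0.0, 0.2]
width: 85.3
```

```bash
python3 - <<'E'
from h import *
s=arm.get_image("side")
p=arm.read_state()["eef_pos"]
print(p,proj(s,p),proj(s,p+[0,0,13]),proj(s,(573,-297,28)))
for l in("lid_center","lid_end"): print([(round(r["p"],2),np.round(r["uv"],1)) for r in arm.pinpoint("side",l)])
save(s,"e.png",(215,240,305,330),6)
E
```

```text
[ 573.81936921 -297.95942802   32.13413915] [260.82300062 295.88762125] [260.58983236 293.07658125] [260.54831795 296.47699413]
[(0.82, array([259.3, 294.3])), (0.66, array([351.3, 233. ])), (0.63, array([211. , 352.6]))]
[(0.9, array([344.8, 223.7])), (0.86, array([256.2, 284.6])), (0.69, array([214.2, 333.4]))]
```

View pics/e.png

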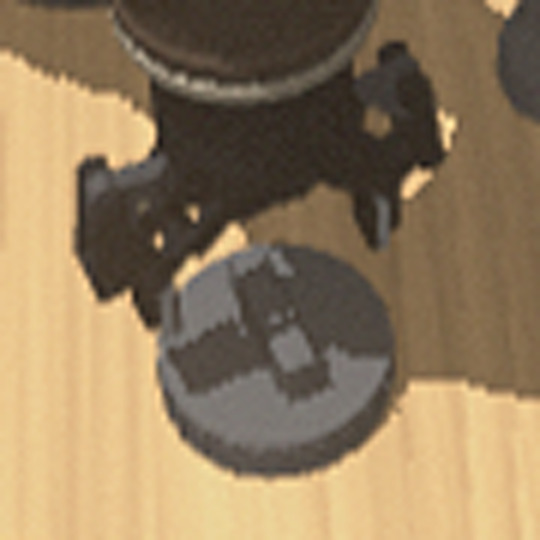

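```bash
python3 - <<'E'
from h import *
s=arm.get_image("side")
p=arm.read_state()["eef_pos"];a=np.radians(19.9);j=np.array([np.cos(a),np.sin(a),0]);b=np.array([-j[1],j[0],0])
for w in(43,57):
  for sg in(-1,1):
    for k in(-11,11): print(w*sg,k,((proj(s,p+[0,0,13]+sg*w*j+k*b)-[215,240])*6).round())
E
python3 -m handwheel '[[[0,0,0],0],[[0,0,0],0],[[0,0,0],0],[[0,0,0],0],[[0,0,0],0],[[0,0,0],0],[[0,0,0],0],[[0,0,0],0],[[0,0,0],0]]' 255 60
```

```text
-43 -11 [188. 379.]
-43 11 [168. 338.]
43 -11 [376. 300.]
43 11 [354. 260.]
-57 -11 [156. 393.]
-57 11 [136. 351.]
57 -11 [406. 287.]
57 11 [384. 248.]
t: 4.35
eef_pos: [572.9, -297.4, 30.7]
tool_rot: [-1.805, -2.571, 0.0]
ft_force: [0.3, 0.4, 0.1]
width: -0.1
```

The fingers closed to 0 mm, so they missed the bar. I'll look again.

```bash
python3 - <<'E'
from h import *
s=arm.get_image("side");t=arm.get_image("top")
st=arm.read_state();p=st["eef_pos"];print(p,st["ft_force"],st["width"],((proj(s,p)-[215,240])*6).round())
a=s["frame"][240:330,215:305,::-1];b=t["frame"][200:290,310:400,::-1]
cv2.imwrite("pics/f.png",np.hstack([cv2.resize(x,None,fx=6 if i==0 else 2.8,fy=6,interpolation=2) for i,x in enumerate((a,b))]))
E
```

```text
[ 572.92247327 -297.42319971   30.65856779] [ 0.30647038 -0.27378205  0.29422037] 0.20453072211163448 [273. 336.]
```

View pics/f.png

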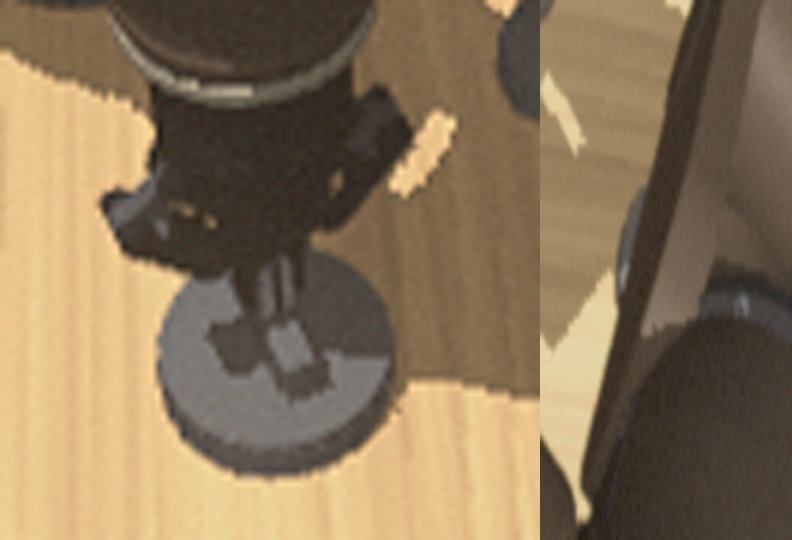

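```bash
python3 -m handwheel '[[[0,0,0],0],[[0,0,0],0],[[0,0,0],0],[[0,0,0],0],[[0,0,0],0],[[0,0,0],0],[[0,0,0],0]]' 0
python3 -m handwheel '[[[0,0,-0.004],0],[[0,0,-0.004],0],[[0,0,-0.002],0],[[0,0,0],0]]'
python3 -m handwheel '[[[0,0,-0.002],0],[[0,0,-0.001],0],[[0,0,0],0]]'
python3 - <<'E'
from h import *
s=arm.get_image("side")
st=arm.read_state();p=st["eef_pos"];print(p,st["ft_force"],st["width"],st["joint_pos"],((proj(s,p)-[215,240])*6).round(),((proj(s,p+[0,0,40])-[215,240])*6).round())
save(s,"g.png",(215,240,305,330),6)
E
```

```text
t: 5.03
eef_pos: [573.0, -297.5, 30.7]
tool_rot: [1.805, 2.572, 0.0]
ft_force: [-0.1, 0.4, -0.0]
width: 83.0
t: 5.37
eef_pos: [572.5, -297.2, 19.9]
tool_rot: [-1.804, -2.571, 0.0]
ft_force: [1.3, -0.6, 0.5]
width: 85.8
t: 5.62
eef_pos: [572.8, -297.4, 17.4]
tool_rot: [-1.805, -2.571, 0.0]
ft_force: [0.1, -0.7, 0.0]
width: 85.1
[ 572.89916969 -297.41652368   17.60433393] [-0.06271692 -0.23533183 -0.11534219] 85.62185814947135 [-5.25799948e-01  6.83209110e-01  1.74093685e+00 -4.93092551e-06
  7.17593168e-01 -8.72822530e-01] [274. 353.] [270. 301.]
```

View pics/g.png

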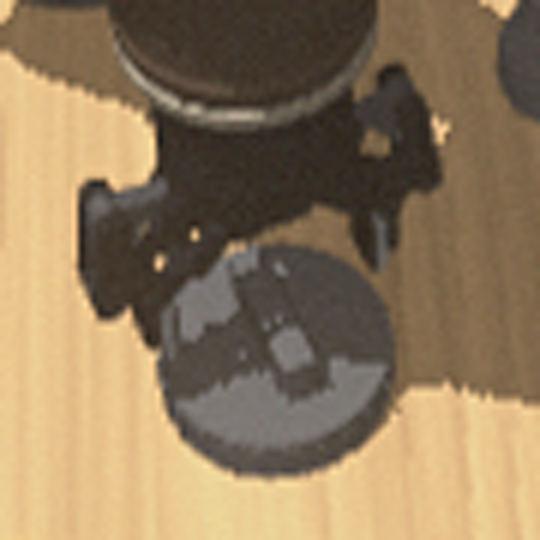

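The tips now straddle the bar at mid-point crop (267,307), which fits a true height about 25 mm above the state's z. I'll go 9 mm lower while watching the force, then close.

```bash
python3 -m handwheel '[[[0,0,-0.003],0],[[0,0,-0.003],0],[[0,0,0],0]]'
python3 -m handwheel '[[[0,0,-0.002],0],[[0,0,-0.001],0],[[0,0,0],0]]'
python3 -m handwheel '[[[0,0,0],0],[[0,0,0],0],[[0,0,0],0],[[0,0,0],0],[[0,0,0],0],[[0,0,0],0],[[0,0,0],0],[[0,0,0],0]]' 255 60
```

```text
t: 5.92
eef_pos: [572.7, -297.3, 11.1]
tool_rot: [-1.804, -2.571, 0.0]
ft_force: [-0.2, -0.2, -1.1]
width: 85.0
t: 6.17
eef_pos: [572.8, -297.3, 8.4]
tool_rot: [-1.804, -2.571, 0.0]
ft_force: [0.7, -0.7, 0.2]
width: 85.5
t: 6.83
eef_pos: [573.2, -297.6, 9.0]
tool_rot: [1.804, 2.571, 0.0]
ft_force: [-0.3, -0.4, 5.6]
width: 14.2
```

Gripped at 14.2 mm. I'll lift it, then carry and turn to 45° clockwise of the handle.

```bash
python3 -m handwheel '[[[0,0,0.004],0],[[0,0,0.012],0],[[0,0,0.025],0],[[0,0,0.03],0],[[0,0,0.03],0],[[0,0,0.03],0],[[0,0,0.02],0],[[0,0,0.01],0],[[0,0,0],0]]'
python3 -m handwheel '[[[-0.0064,0.0243,0],-0.103],[[-0.0064,0.0243,0],-0.103],[[-0.0064,0.0243,0],-0.103],[[-0.0064,0.0243,0],-0.103],[[-0.0064,0.0243,0],-0.103],[[-0.0064,0.0243,0],-0.103],[[-0.0064,0.0243,0],-0.103],[[-0.0064,0.0243,0],-0.103],[[-0.0064,0.0243,0],-0.103],[[-0.0064,0.0243,0],-0.103],[[-0.0064,0.0243,0],-0.103],[[-0.0064,0.0243,0],-0.103]]'
python3 -m handwheel '[[[0,0,0],0],[[0,0,0],0]]'
python3 - <<'E'
from h import *
s=arm.get_image("side");t=arm.get_image("top")
st=arm.read_state();p=st["eef_pos"];print(p,st["tool_rot"],st["ft_force"],st["wrist_torque"],st["width"],st["joint_pos"])
for c in("top","side"):
  for l in("lid_center","lid_end","pot_mouth"): print(c,l,[(round(r["p"],2),np.round(r["uv"],1)) for r in arm.pinpoint(c,l)])
a=s["frame"][130:240,180:290,::-1];b=t["frame"][200:310,200:280,::-1]
cv2.imwrite("pics/i.png",np.hstack([cv2.resize(x,None,fx=4,fy=4,interpolation=2) for x in (a,b)]))
E
```

```text
t: 7.58
eef_pos: [574.0, -298.1, 172.6]
tool_rot: [1.802, 2.568, 0.001]
ft_force: [-0.2, -0.7, -1.5]
width: 14.3
t: 8.58
eef_pos: [494.6, -4.7, 168.4]
tool_rot: [-2.963, -1.042, 0.003]
ft_force: [0.0, 0.8, -0.5]
width: 14.3
t: 8.75
eef_pos: [495.0, -4.8, 168.6]
tool_rot: [-2.959, -1.054, 0.003]
ft_force: [0.1, -1.5, -1.1]
width: 14.1
[495.85645964  -6.09513827 168.97529798] [-2.95943025e+00 -1.05346462e+00  1.66023173e-03] [-0.36771024  0.09939964 -0.79033518] [0.02824631 0.02476098 0.00648527] 14.413543612452981 [-7.32710157e-02  3.01098828e-01  1.97256197e+00 -2.55822773e-04
  8.69000930e-01  8.13726086e-01]
top lid_center [(0.81, array([302.2, 150.6]))]
top lid_end [(0.83, array([393.3, 288. ])), (0.59, array([291.6, 151.4]))]
top pot_mouth []
side lid_center [(0.83, array([351.5, 234.3])), (0.8, array([209.3, 354. ])), (0.76, array([221.9, 177. ]))]
side lid_end [(0.92, array([346.1, 221. ])), (0.84, array([212.2, 332.2])), (0.78, array([231., 172.]))]
side pot_mouth [(0.67, array([223.5, 192.5]))]
```

View pics/i.png

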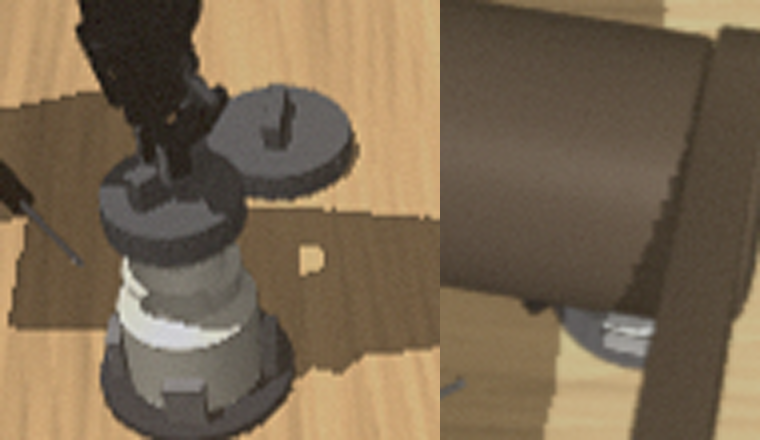

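```bash
python3 - <<'E'
from h import *
s=arm.get_image("side");t=arm.get_image("top")
for uv in((221.9,177),(223,180)): print(atz(s,uv,188))
g=np.linspace(0,2*np.pi,361)
def ell(im,c,z,r=50): return np.array([proj(im,(c[0]+r*np.cos(a),c[1]+r*np.sin(a),z)) for a in g])
for nm,z in(("top",188),("bot",160)):
    e=ell(s,(495.8,-5,0),z);print(nm,((e.min(0)-[180,130])*4).round(),((e.max(0)-[180,130])*4).round())
for r in arm.masks_of("side","lid_center"): print(round(r["p"],2),r["extent"])
e=ell(t,(495.8,-5,0),188);print("topcam",((e.min(0)-[200,200])*4+[440,0]).round(),((e.max(0)-[200,200])*4+[440,0]).round())
# pot
for z,r,n in((130,24,"rim"),(0,67,"holder")):
    e=ell(s,(496.4,-5,0),z,r);print(n,((e.min(0)-[180,130])*4).round(),((e.max(0)-[180,130])*4).round())
E
```

```text
[494.207262   -6.1470899 188.       ]
[497.17781368 -19.18272746 188.        ]
top [ 97. 141.] [242. 236.]
bot [103. 171.] [246. 266.]
0.96 [189.7, 332.7, 47.6, 42.9]
0.93 [205.6, 162.4, 37.3, 35.0]
0.74 [332.8, 223.6, 34.2, 31.6]
topcam [547. 160.] [713. 327.]
rim [147. 226.] [214. 271.]
holder [112. 310.] [285. 437.]
```

The side view shows the lid held level over the pot neck, within about 2 mm of it: edges at crop x 100–246 against 97–246 predicted. In the top view the arm hides it. Now lowering in steps.

```bash
python3 -m handwheel '[[[0,0,-0.01],0],[[0,0,-0.012],0],[[0,0,-0.008],0],[[0,0,-0.004],0],[[0,0,0],0],[[0,0,0],0]]'
python3 -m handwheel '[[[0,0,-0.002],0],[[0,0,-0.002],0],[[0,0,0],0]]'
python3 -m handwheel '[[[0,0,-0.002],0],[[0,0,-0.001],0],[[0,0,0],0]]'
```

```text
t: 9.8
eef_pos: [496.0, -5.8, 135.5]
tool_rot: [-2.961, -1.05, 0.001]
ft_force: [-0.5, 0.5, -1.1]
width: 14.4
t: 10.05
eef_pos: [496.2, -5.8, 131.7]
tool_rot: [2.961, 1.05, 0.0]
ft_force: [0.1, -0.4, -0.8]
width: 14.4
t: 10.3
eef_pos: [496.0, -5.8, 128.5]
tool_rot: [-2.961, -1.05, 0.0]
ft_force: [-0.4, -0.2, -0.8]
width: 14.4
```

```bash
python3 -m handwheel '[[[0,0,-0.001],0],[[0,0,-0.001],0],[[0,0,0],0]]'
python3 -m handwheel '[[[0,0,-0.001],0],[[0,0,-0.001],0],[[0,0,0],0]]'
python3 -m handwheel '[[[0,0,-0.001],0],[[0,0,0],0],[[0,0,0],0]]'
```

```text
t: 10.55
eef_pos: [496.3, -5.9, 126.9]
tool_rot: [2.961, 1.05, 0.0]
ft_force: [0.3, 0.2, 5.5]
width: 14.4
t: 10.8
eef_pos: [496.6, -6.1, 126.7]
tool_rot: [2.96, 1.05, 0.002]
ft_force: [-12.3, -1.6, 46.0]
width: 14.0
t: 11.05
eef_pos: [497.6, -6.1, 126.1]
tool_rot: [2.959, 1.049, 0.005]
ft_force: [-10.5, -2.3, 48.6]
width: 14.7
```

Contact came at reading 127, as predicted for resting on the threads. I'll ease the pressure, then turn 45° anticlockwise.

```bash
python3 -m handwheel '[[[0,0,0.001],0],[[0,0,0.001],0],[[0,0,0],0],[[0,0,0],0],[[0,0,0],0]]'
python3 -m handwheel '[[[0,0,0],0.07],[[0,0,0],0.08],[[0,0,0],0.08],[[0,0,0],0.08],[[0,0,0],0.08],[[0,0,0],0.08],[[0,0,0],0.08],[[0,0,0],0.08],[[0,0,0],0.08],[[0,0,0],0.075],[[0,0,0],0],[[0,0,0],0]]'
```

```text
t: 11.47
eef_pos: [497.0, -6.0, 126.4]
tool_rot: [2.96, 1.05, 0.003]
ft_force: [-0.3, -0.5, 14.9]
width: 14.3
t: 12.47
eef_pos: [495.9, -5.8, 125.5]
tool_rot: [-2.336, -2.1, 0.001]
ft_force: [-0.2, -0.3, -1.2]
width: 14.0
```

The bar is at 83.9° and the force is gone, so it is over the gaps. Letting it down 12 mm.

```bash
python3 -m handwheel '[[[0,0,-0.002],0],[[0,0,-0.002],0],[[0,0,-0.002],0],[[0,0,0],0]]'
python3 -m handwheel '[[[0,0,-0.002],0],[[0,0,-0.001],0],[[0,0,0],0]]'
python3 -m handwheel '[[[0,0,-0.001],0],[[0,0,-0.0005],0],[[0,0,0],0]]'
```

```text
t: 12.8
eef_pos: [495.8, -5.8, 119.2]
tool_rot: [-2.334, -2.102, 0.001]
ft_force: [-0.3, -0.7, -1.2]
width: 14.6
t: 13.05
eef_pos: [496.0, -5.8, 116.5]
tool_rot: [-2.334, -2.103, 0.0]
ft_force: [-0.2, -0.7, -1.1]
width: 14.4
t: 13.3
eef_pos: [496.1, -5.9, 115.1]
tool_rot: [-2.334, -2.103, 0.0]
ft_force: [0.8, 0.4, -0.7]
width: 14.5
```

```bash
python3 -m handwheel '[[[0,0,-0.0007],0],[[0,0,-0.0005],0],[[0,0,0],0],[[0,0,0],0]]'
python3 - <<'E'
from rig import arm
s=arm.read_state();print(s["eef_pos"],s["ft_force"],s["wrist_torque"])
E
```

```text
t: 13.63
eef_pos: [496.2, -5.9, 114.4]
tool_rot: [2.334, 2.103, 0.0]
ft_force: [-3.7, -1.0, 10.5]
width: 14.0
[496.1543031   -5.90268669 114.43055208] [-3.65379723 -1.035158   10.5423811 ] [-0.08835187  0.44464771  0.05100818]
```

Seated on the rim at 114.4, 12.5 mm below the resting height. Tightening clockwise.

```bash
python3 -m handwheel '[[[0,0,0],-0.08],[[0,0,0],-0.1],[[0,0,0],-0.1],[[0,0,0],-0.1],[[0,0,0],-0.1],[[0,0,0],-0.1],[[0,0,0],-0.1],[[0,0,0],-0.1],[[0,0,0],-0.1],[[0,0,0],-0.1],[[0,0,0],-0.1],[[0,0,0],-0.08]]'
python3 -m handwheel '[[[0,0,0],-0.04],[[0,0,0],-0.04],[[0,0,0],-0.03],[[0,0,0],0]]'
python3 - <<'E'
from rig import arm
s=arm.read_state();print(s["eef_pos"],s["tool_rot"],s["ft_force"],s["wrist_torque"],s["width"],s["joint_pos"])
E
```

```text
t: 14.63
eef_pos: [497.2, -5.8, 114.5]
tool_rot: [3.106, 0.472, 0.003]
ft_force: [1.7, 1.7, 4.5]
width: 14.1
t: 14.97
eef_pos: [497.1, -5.9, 114.5]
tool_rot: [3.126, 0.306, 0.003]
ft_force: [1.6, 1.1, 5.5]
width: 14.2
[497.12951027  -5.85546322 114.4693289 ] [3.12636824e+00 3.06187000e-01 2.93858786e-03] [1.56752081 1.05665113 5.53509902] [ 0.00738656 -0.43747572  0.10542572] 14.2466372492156 [-7.28072173e-02  3.78897847e-01  2.02619856e+00  8.33402571e-05
  7.34607437e-01  1.30267607e+00]
```

```bash
cat > tq.py <<'E'
from rig import arm
import numpy as np
s=arm.read_state();r=s["tool_rot"];print("bar",np.degrees(2*np.arctan(r[1]/r[0])).round(2),"F",s["ft_force"].round(1),"M",s["wrist_torque"].round(2))
E
for i in 1; do python3 -m handwheel '[[[0,0,0],-0.03],[[0,0,0],-0.03],[[0,0,0],0]]'; python3 tq.py; done
python3 -m handwheel '[[[0,0,0],-0.03],[[0,0,0],-0.02],[[0,0,0],0]]'; python3 tq.py
python3 -m handwheel '[[[0,0,0],-0.03],[[0,0,0],-0.02],[[0,0,0],0]]'; python3 tq.py
```

```text
t: 15.22
eef_pos: [497.1, -5.9, 114.5]
tool_rot: [3.134, 0.214, 0.003]
ft_force: [1.7, 0.6, 6.0]
width: 14.0
bar 7.79 F [1.7 0.6 6. ] M [ 0.02 -0.48  0.03]
t: 15.47
eef_pos: [497.2, -5.8, 114.5]
tool_rot: [3.139, 0.137, 0.003]
ft_force: [2.0, 1.9, 6.1]
width: 14.3
bar 4.98 F [2.  1.9 6.1] M [ 0.26 -0.55  0.31]
t: 15.72
eef_pos: [497.1, -5.8, 114.5]
tool_rot: [3.141, 0.06, 0.003]
ft_force: [2.8, 3.1, 6.8]
width: 14.4
bar 2.18 F [2.8 3.1 6.8] M [ 0.38 -0.43  1.28]
```

The torque is rising, so it is near the stop.

```bash
python3 -m handwheel '[[[0,0,0],-0.02],[[0,0,0],-0.02],[[0,0,0],0]]'; python3 tq.py
python3 -m handwheel '[[[0,0,0],-0.02],[[0,0,0],-0.02],[[0,0,0],0]]'; python3 tq.py
```

```text
t: 15.97
eef_pos: [496.8, -5.9, 114.4]
tool_rot: [3.141, -0.003, 0.002]
ft_force: [1.3, 0.1, 7.3]
width: 14.0
bar -0.12 F [1.3 0.1 7.3] M [-0.11 -0.18  0.88]
t: 16.22
eef_pos: [496.7, -6.4, 114.5]
tool_rot: [3.14, -0.065, 0.002]
ft_force: [-0.6, -6.7, 10.6]
width: 14.3
bar -2.37 F [-0.6 -6.7 10.6] M [-1.25  0.27  1.2 ]
```

```bash
python3 -m handwheel '[[[0,0,0],0.03],[[0,0,0],0.02],[[0,0,0],0],[[0,0,0],0]]' 255 115; python3 tq.py
python3 -m handwheel '[[[0,0,0],-0.02],[[0,0,0],-0.02],[[0,0,0],0]]'; python3 tq.py
python3 -m handwheel '[[[0,0,0],-0.02],[[0,0,0],0],[[0,0,0],0]]'; python3 tq.py
python3 - <<'E'
from h import *
s=arm.get_image("side")
save(s,"j.png",(180,140,280,240),6)
E
```

```text
t: 16.55
eef_pos: [496.8, -6.4, 114.4]
tool_rot: [3.141, 0.014, 0.002]
ft_force: [1.3, -6.0, 8.0]
width: 12.8
bar 0.51 F [ 1.3 -6.   8. ] M [-1.07 -0.06  0.35]
t: 16.8
eef_pos: [496.7, -6.4, 114.5]
tool_rot: [3.14, -0.05, 0.002]
ft_force: [0.8, -5.1, 9.1]
width: 13.0
bar -1.81 F [ 0.8 -5.1  9.1] M [-1.1   0.08  1.35]
t: 17.05
eef_pos: [496.7, -6.5, 114.5]
tool_rot: [3.139, -0.078, 0.002]
ft_force: [0.7, -5.5, 8.2]
width: 12.7
bar -2.85 F [ 0.7 -5.5  8.2] M [-1.11  0.09  1.75]
```

View pics/j.png

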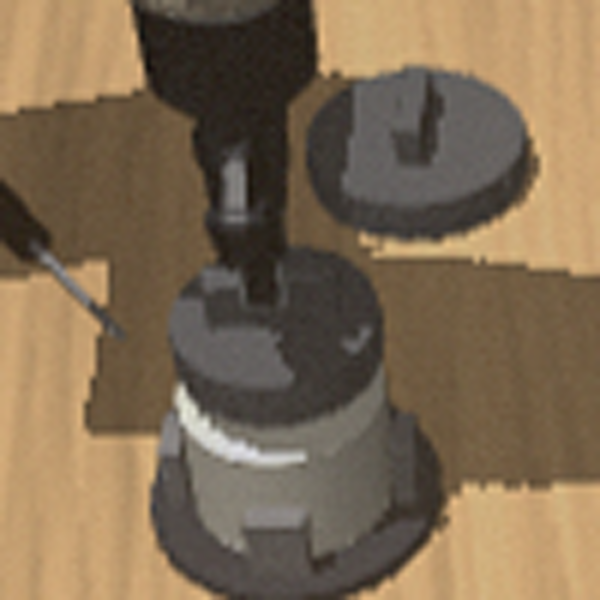

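Torque has climbed steadily to 1.75 N m with the bar near the expected stop angle, and the side view shows the lid level and low on the pot. I'll let go, lift clear and check.

```bash
python3 -m handwheel '[[[0,0,0],0],[[0,0,0],0],[[0,0,0],0],[[0,0,0],0],[[0,0,0],0],[[0,0,0],0],[[0,0,0],0],[[0,0,0],0]]' 0
python3 -m handwheel '[[[0,0,0.01],0],[[0,0,0.02],0],[[0,0,0.03],0],[[0,0,0.03],0],[[0,0,0.03],0],[[0.0,-0.035,0.01],0],[[0,-0.035,0],0],[[0,-0.035,0],0],[[0,-0.035,0],0],[[0,-0.035,0],0],[[0,-0.035,0],0],[[0,-0.035,0],0]]'
python3 -m handwheel '[[[0,-0.03,0],0],[[0,0,0],0],[[0,0,0],0]]'
python3 - <<'E'
from h import *
t=arm.get_image("top");s=arm.get_image("side")
for c,im in(("top",t),("side",s)):
  for l,z in(("lid_center",134),("lid_end",148),("wide_lid_center",28)): print(c,l,[(round(r["p"],2),np.round(r["uv"],1),atz(im,r["uv"],z).round()) for r in arm.pinpoint(c,l)])
a=s["frame"][140:240,180:280,::-1];b=t["frame"][212:312,200:300,::-1]
cv2.imwrite("pics/k.png",np.hstack([cv2.resize(x,None,fx=4,fy=4,interpolation=2) for x in (a,b)]))
E
```

```text
t: 17.77
eef_pos: [496.1, -5.8, 114.0]
tool_rot: [-3.14, 0.083, 0.0]
ft_force: [-1.3, -0.3, -0.2]
width: 85.2
t: 18.77
eef_pos: [495.8, -252.6, 244.9]
tool_rot: [3.14, -0.084, 0.001]
ft_force: [1.2, -0.3, 0.2]
width: 85.2
t: 19.02
eef_pos: [495.8, -282.2, 244.4]
tool_rot: [-3.14, 0.087, -0.0]
ft_force: [-0.2, 0.0, -0.6]
width: 85.2
top lid_center [(0.62, array([243.9, 263.1]), array([493.,   8., 134.])), (0.57, array([400.3, 294.1]), array([ 448., -389.,  134.]))]
top lid_end [(0.91, array([287.7, 149.9]), array([801., -81., 148.])), (0.77, array([247.6, 251.8]), array([521.,   0., 148.])), (0.61, array([392.5, 290.5]), array([ 455., -365.,  148.]))]
top wide_lid_center [(0.88, array([163.4, 229.4]), array([577., 257.,  28.]))]
side lid_center [(0.87, array([227.2, 190.9]), array([503.,  -5., 134.])), (0.83, array([210. , 350.7]), array([ 463., -478.,  134.])), (0.67, array([351.9, 235.6]), array([ 817., -211.,  134.]))]
side lid_end [(0.94, array([345. , 224.3]), array([ 804., -183.,  148.])), (0.79, array([235.7, 186. ]), array([529.,  -3., 148.])), (0.63, array([215.7, 332.3]), array([ 476., -446.,  148.]))]
side wide_lid_center [(0.79, array([247.3, 162.5]), array([566., 253.,  28.]))]
```

View pics/k.png

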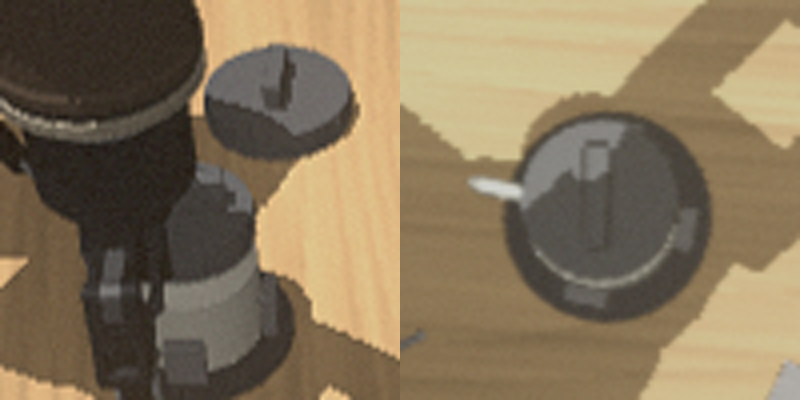

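In the top view the bar stands almost vertical, from crop (595,140) to (597,250). That is about 5–6° in world, which is 78° clockwise of the handle, so the lid is at its stop. It is level and the gripper is clear.

```bash
python3 - <<'E'
from rig import arm
print(arm.hand_in())
E
```

```text
the job is handed in; nothing more can be done
None
```

The white pot is closed with the 100 mm grey lid and tightened to its stop. I handed the job in at about 19 s.

**What I did:**
- I rested the lid on the threads with its bar 45° clockwise of the handle.
- I turned it back anticlockwise into line and let it down about 12 mm onto the rim.
- I tightened it clockwise until the torque climbed to 1.75 N m, then let go and backed the gripper away.

**Last checks:**
- **Lid position:** The top view shows the lid centred and flat, with its bar at about 5–6° in world, about 78° clockwise of the handle, so it is at the stop.
- **Wide lid:** The network's points for it moved by less than 10 mm between first and last pictures, within their scatter. Nothing went near it.

**What disagreed:**
- **Missed grasp:** The first grasp closed above the bar. The fingers stood about 20–25 mm higher than the reported TCP height, so I worked from relative heights. Contact on the threads and the rim then came where I expected.
- **Pressing on the threads:** The wrist force briefly reached about 49 N when I first pressed the lid onto the threads, and I eased it off.
- **Slip at the stop:** The bar slipped in the jaws by a few degrees at the stop, so I raised the grip to 115 N to confirm the stop.
- **Grip width:** The fingers read 13–14 mm on the 16 mm bar.

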